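Uncap the clamped battery and send the cover down the tilting tray

TASK

Turn the black wing knob on the battery's hold-down strap clockwise until its slip clutch first slips, and stop there. Then unscrew the grey terminal cover anticlockwise, regripping as often as needed, lift it off, and stand it upright in the middle of the tilting tray and let go of it. Push the red button right down and hold it until the tray has tipped the cover into the blue bin, then let the button come up, leaving the other things on the counter where they are.

Things in the scene. Friction and masses are not known exactly. Their poses are not given: they have to be found in the camera images.
- knob_grip (a point): Middle of the black wing knob on the strap across the battery: upright bar 72 mm long (x), 16 thick (y), 32 high, yellow dot at its +x end; z up, the turning axis. This point is 16 mm below its top edge, 167 mm above the counter, 120 mm from the cover's axis. Below, top 21 mm under this point, is a 42 mm clutch collar whose yellow pointer lines up with the dot until the clutch slips.
- hold_screw (a joint): Turn of the hold-down screw and its collar, rad, growing clockwise seen from above. It meets its stop, tight, at 3.0; starts between 1.85 and 2.5. Turning it takes 0.06 N m and it stays where left.
- hold_knob (a joint): Slip of the wing knob on its collar, rad, growing clockwise; 0 at the start. While the screw still turns there is no slip. With the screw at its stop the clutch slips at a steady 0.25 N m and does not spring back. A slip of about 0.1 to 0.3 is right; under 0.04 does not count, over 0.6 is overdone.
- cover_mid (a point): Centre, half-way up, of the grey ribbed terminal cover: round screw cap 64 mm in diameter (65.5 over ribs), 46 mm high, closed flat top with a white stripe, open below, 0.12 kg; z up. Screwed down it stands on the battery's top. It comes free after 2.8 to 3.3 rad (about half a turn) anticlockwise, having climbed 8 to 10 mm; up to 4.0 rad in all does no harm. Turns easily.
- collar_base (a point): Fixed point on the cover's axis at the battery's flat top, 125 mm above the counter; z up, y from knob to cover. Here a collar 28 mm high, with an 8 mm brass post on it, carries the cover's right-hand thread, 20 mm lead: turning raises the cover 20 mm a turn after up to 2 mm of play. Battery 130 x 200 mm in a 170 x 230 mm cradle, fixed, at any yaw.
- tray_top (a point): Middle of the upper face of the level aluminium tray, 140 mm (x) by 150 mm (y), 134 mm above the counter, with a lip 10 mm high on three sides, open on its +x side towards the bin; z square to the tray. Two posts at its y sides, 176 mm apart, end 1 mm above this face.
- tray (a joint): Tilt of the tray, rad, about a y axis 20 mm to the +x side of its middle, +x edge down. 0 level (where its weight keeps it, loaded or not), 1.05 fully tipped. Linked to the button: 1.05 when the button is right down, back to level when it is let go.
- button (a joint): Travel of the red button, m: 0 up, 0.010 right down. Spring, 4 N at full travel, plus 4 to 10 N to raise the tray and its load.
- button_top (a point): Middle of the top face of the round red push button, 56 mm in diameter, on a yellow console 100 x 100 mm; z up. It is pushed straight down.
- bin_floor (a point): Middle of the inner floor of the open blue bin beyond the tray: inside 224 mm (x) by 204 mm (y), floor 8 mm above the counter, far wall 120 mm, sides 100 mm, wall towards the tray 50 mm high. x axis points away from the tray.
- adapter: Brass top-post adapter, a stepped cone 32 mm in diameter, 60 mm high; a bystander, to be left where it is. Origin at the underside.
- spanner: Steel spanner 150 mm long; a bystander, to be left where it is. Origin at the underside.
- spacer: White nylon tube 44 mm in diameter, 60 mm high; a bystander, to be left where it is. Origin at the underside.
- busbar: Copper bar 120 x 25 x 6 mm; a bystander, to be left where it is. Origin at the underside.
- cleaner: Bottle 60 mm in diameter, 130 mm high; a bystander, to be left where it is. Origin at the underside.
- spare_cell: Black block-shaped spare cell 70 x 100 x 90 mm; a bystander, to be left where it is. Origin at the underside.
Mind the look-alikes: they are no part of the job. Of the things that look like the part that bears button, the largest one is meant.

How it is judged:
By the outcome, as a careful person would: the job done as asked, in the order asked, and still so for the second after the job is handed in, with the robot touching nothing.
It also fails if it takes over 72 s, if anything falls off the work surface, if the arm or the gripper's body presses on something with over 40 N, if the wrist force passes 120 N, or if a joint passes its speed limit or range.

ROBOT

A 6-joint arm with a two-finger parallel gripper is mounted at the origin on the work surface. World frame = base frame: x ahead of the robot, y to its left, z up, the work surface at z = 0. Lengths are in m, angles in rad, forces in N, time in s.
With the tool pointing down it reaches from about 0.225 to 0.875 m from the base axis. Payload 3.4 kg.
Tool frame: the origin (TCP) lies between the finger pads; the fingertips stand 17 mm ahead of it and the grasp point (between the pads) lies 2 mm behind it; z points along the fingers, y is the line along which they close (so a half turn about z gives the same grasp; the last joint's range is limited). The gripper opens to 85 mm and grips with 20 to 120 N. Pads are 22 mm wide; open, the fingers measure 114 mm over their backs; the gripper's body (76 mm by 85 mm) begins 54 mm behind the grasp point. The pads swing forward as they close: fully open they stand 13 mm farther back than shut.
Start: joints at [1.182, 0.276, 1.505, -0, 1.361, -0.121], TCP at [0.152, 0.555, 0.248] pointing down, gripper open.
Joint ranges: [-2.89, 2.89], [-0.75, 2.08], [0.22, 2.7], [-1.18, 4.32], [0.11, 2.71], [-2.7, 2.7]. Speed limits (rad/s): [2.57, 2.57, 3.14, 3.14, 3.14, 3.14].

INTERFACE

Orientations are given as a rotation vector (axis times angle).
In Python, from rig import get_state, get_image, camera_model, finish_job gives the robot as it stands.
- The arm moves only by the tool play_rows, never from a script. Its argument "increments" is a list of rows, each a list of 7 numbers: the shift along the tool's x, y, z in cm, then the turn, a rotation vector about the tool's x, y, z in rad, then the finger opening in cm, from 0 to 8.54. In form: [[dx, dy, dz, ax, ay, az, jaw], ...]. A call has 1 to 5 rows; each row is the pose to reach, as a shift and turn from the pose commanded when the call began, along the tool's axes at that moment; what a row does not reach only later rows make up. A row lasts 1/8 s, in which the tool goes at most 62.5 mm and 10.7 degrees, less where a joint would pass 70% of its speed; a pose out of reach is approached as far as the arm can. A call with a gripper value outside its range is refused whole. The fingers move at their own pace and stop on an object; the grip force is fixed at half the most. Time passes only in rows, so rows that repeat a pose let the fingers close. It gives the time, the measured TCP pose, the force, the opening and the grip force at its end, in the units of the state.
- get_state(): the state, without advancing time (a new reading comes with each control period).
- get_image(name): name is "scene" or "top" or "wrist"; returns the picture (384x512x3 uint8, blue, green, red); there is no depth.
- camera_model(name): a dict with "camera_matrix" (3x3 intrinsics, pixels), "world_to_cam" (4x4, takes a point from world to camera coordinates); the wrist camera has in their place "mount" (4x4, takes a point from camera to tool coordinates, whose origin is the TCP and whose axes are the flange's). Camera axes: x right, y down, z forward; pixel columns grow to the right and rows downward; lengths in m; the calibration is good to about 2 mm. A picture is of the moment at which its call begins: read the wrist's pose just before it. camera_model takes no time and is no camera call.
- finish_job(): hands the job in; it is judged then, once.
The state is a dict: "t": time; "joint_positions": joint angles; "joint_velocities": joint speeds; "joint_efforts": joint torques, N m; "tcp_pos": TCP position; "tcp_rot": TCP orientation; "contact_force": force on the tool from outside, world axes, zero at the start; "moment": the same for the moment, N m; "finger_gap": finger opening in m; "finger_force": force on a finger pad.
Only numpy, scipy, OpenCV 4.12 (cv2) and the standard library are available. Lean on these libraries where they do the work, as an engineer would, in place of code of your own. Each camera call takes 0.05 s, during which the arm holds its last target. There are 200 camera calls.

## Working session

There is one attempt and no reset: what is moved stays moved. The work goes in short steps, Python scripts to look and compute and a tool call to move; the robot and the scene stay as the last step left them, time stands still between calls to the robot, and variables do not carry over. Pictures are saved under pics/ and viewed, at most 14 in all, crops included, and the job is handed in when it is done.

Besides the shell and the picture viewer there is one more tool, called after "Call:" by a JSON object that holds its "op" and its "data", one argument or row to a line. play_rows: Moves the arm, as the interface text tells. Its arguments: {"type":"object","properties":{"increments":{"type":"array","items":{"type":"array","items":{"type":"number"}}}},"required":["increments"]}

```bash
mkdir -p pics; ls
python3 - <<'E'
from rig import *
import cv2
s=get_state();print(s)
for n in("scene","top"):
    cv2.imwrite(f"pics/{n}0.png",get_image(n));m=camera_model(n);print(n,m)
print(camera_model("wrist"))
E
```

```text
pics
{'t': 0.0, 'joint_positions': array([ 1.18199927e+00,  2.76559119e-01,  1.50612534e+00,  3.10439669e-05,
        1.36070625e+00, -1.20991082e-01]), 'joint_velocities': array([ 0.00018913,  0.00139147, -0.00048208, -0.00022771,  0.00125163,
       -0.00133492]), 'joint_efforts': array([ 4.46206031e-04, -4.16768503e+01, -2.45811260e+01,  1.39409835e-04,
        1.10414889e-02, -1.17585293e-05]), 'tcp_pos': array([0.1519539 , 0.55404126, 0.24746325]), 'tcp_rot': array([-4.19358178e-01, -3.11298937e+00,  2.72068047e-03]), 'contact_force': array([ 0.98103713, -0.27822612,  0.37645253]), 'moment': array([-0.0765915 , -0.06256898,  0.01122557]), 'finger_force': 0.0, 'finger_gap': 0.085520964733488}
scene {'camera_matrix': array([[373.22147712,   0.        , 253.04273047],
       [  0.        , 373.22147712, 190.09041144],
       [  0.        ,   0.        ,   1.        ]]), 'world_to_cam': array([[-0.61219528,  0.790665  , -0.008112  ,  0.27937522],
       [ 0.65789319,  0.50364819, -0.55992415, -0.32822324],
       [-0.43862684, -0.34811975, -0.82850416,  1.32766049],
       [ 0.     
[... 309 characters left out ...]
-0.98149095,  0.01634847, -0.19080944,  0.54496912],
       [ 0.19116338,  0.02384464, -0.98126856,  0.91127306],
       [ 0.        ,  0.        ,  0.        ,  1.        ]])}
{'camera_matrix': array([[340.29222195,   0.        , 251.20705244],
       [  0.        , 340.29222195, 187.93624764],
       [  0.        ,   0.        ,   1.        ]]), 'mount': array([[-5.80357290e-04, -9.52728755e-01, -3.03821630e-01,
         7.85324940e-02],
       [ 9.99999832e-01, -5.56864167e-04, -1.63966891e-04,
         4.38547223e-04],
       [-1.29714075e-05, -3.03821674e-01,  9.52728917e-01,
        -1.25909136e-01],
       [ 0.00000000e+00,  0.00000000e+00,  0.00000000e+00,
         1.00000000e+00]])}
```

View pics/scene0.png

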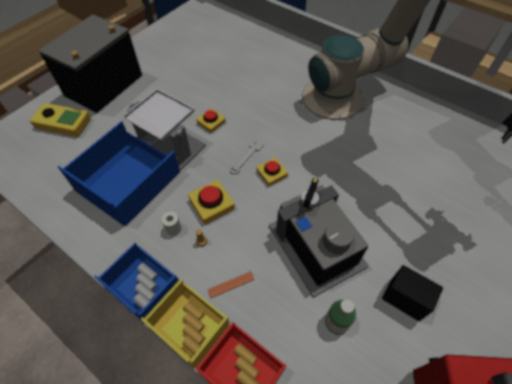

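View pics/top0.png

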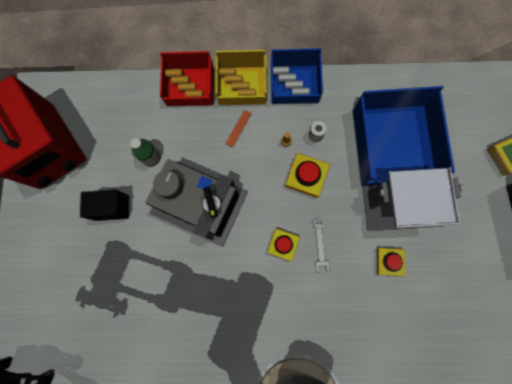

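Scene: battery with the cover at top-view px (170,183) and the knob around (210,198), its blue patch at (206,183). The large button is at (308,173), the tray at (422,197) and the bin at (403,135). The small consoles at (283,244) and (393,262) are look-alikes.

```bash
cat > h.py <<'E'
from rig import *
import numpy as np,cv2
from scipy.spatial.transform import Rotation as R
def pose(s=None):
    s=s or get_state();T=np.eye(4);T[:3,:3]=R.from_rotvec(s['tcp_rot']).as_matrix();T[:3,3]=s['tcp_pos'];return T
def cam(n,T=None):
    m=camera_model(n)
    return m['camera_matrix'],(np.linalg.inv(m['world_to_cam']) if n!='wrist' else T@m['mount'])
def ray(n,px,z,T=None):
    K,C=cam(n,T);d=C[:3,:3]@np.linalg.solve(K,[px[0],px[1],1.]);o=C[:3,3];return o+d*(z-o[2])/d[2]
def proj(n,P,T=None):
    K,C=cam(n,T);p=K@(np.linalg.inv(C)@np.r_[P,1])[:3];return p[:2]/p[2]
def inc(target,yaw=None,T=None):
    """shift in tool axes (cm) to world point; turn about tool z so tool y lies along world yaw (mod pi)"""
    T=pose() if T is None else T
    print('shift cm',np.round(T[:3,:3].T@(np.array(target)-T[:3,3])*100,2))
    if yaw is not None:
        v=T[:3,:3].T@[np.cos(yaw),np.sin(yaw),0];a=np.arctan2(-v[0],v[1]);print('az',[round(a+k*np.pi,3) for k in(-1,0,1)])
    print('tilt',np.round(T[:3,2],4))
def largest(mask,k=1):
    n,l,st,c=cv2.connectedComponentsWithStats(mask.astype(np.uint8));o=1+np.argsort(-st[1:,4])[:k];return [(c[i],st[i],l==i) for i in o]
E
python3 - <<'E'
from h import *
t=cv2.imread('pics/top0.png')
print('cover',ray('top',(170,183),.171));print('knob',ray('top',(210,198),.183),ray('top',(206,183),.183))
print('btn',ray('top',(308,173),.06),ray('top',(308,173),.03))
print('btn scene',ray('scene',(210,194),.06),ray('scene',(210,194),.03))
for p in[(390,172),(450,169),(457,222),(396,228)]:print(ray('top',p,.14))
big=np.hstack([cv2.resize(t[140:260,130:260],None,fx=3,fy=3,interpolation=2),cv2.resize(cv2.imread('pics/scene0.png')[165:285,255:385],None,fx=3,fy=3,interpolation=2)])
cv2.imwrite('pics/c.png',big)
E
```

```text
cover [0.54562737 0.3032739  0.171     ]
knob [0.50520715 0.20394976 0.183     ] [0.5414876  0.21396275 0.183     ]
btn [ 0.59155368 -0.04371352  0.06      ] [ 0.59887523 -0.04751234  0.03      ]
btn scene [ 0.59734005 -0.04045976  0.06      ] [ 0.58434086 -0.05608293  0.03      ]
[ 0.57092636 -0.23609783  0.14      ]
[ 0.57588598 -0.3834805   0.14      ]
[ 0.44472272 -0.38501952  0.14      ]
[ 0.43236646 -0.23888046  0.14      ]
```

View pics/c.png

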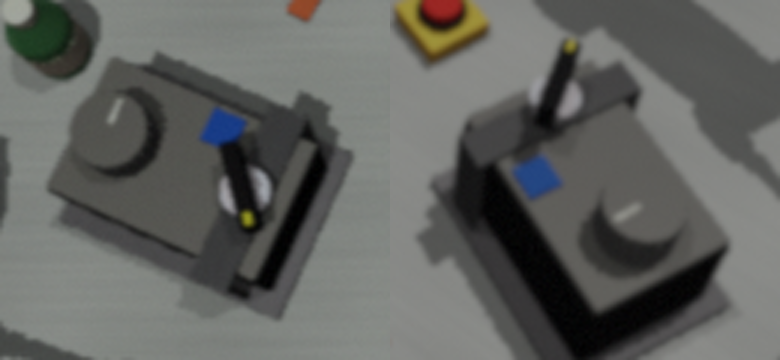

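Run:
```python
from h import *
a=ray('top',(213.3,214),.183);b=ray('top',(206.7,186.7),.183);d=a-b;yaw=np.arctan2(d[1],d[0]);print((a+b)/2,yaw,np.linalg.norm(d),ray('top',(166,183),.171))
inc([.515,.25,.29],yaw+np.pi/2)
```

```text
[0.49985515 0.20393808 0.183     ] -2.894851379065303 0.0673124569614381 [0.54579514 0.31300153 0.171     ]
shift cm [-43.05 -19.73  -4.23]
az [np.float64(-0.514), np.float64(2.627), np.float64(5.769)]
tilt [-6.0e-04 -1.5e-03 -1.0e+00]
```

Call:
{"op": "play_rows", "data": {
  "increments": [
    [-9, -4, -4, 0, 0, -0.1, 8.5],
    [-15, -7, -4, 0, 0, -0.2, 8.5],
    [-21, -10, -4.2, 0, 0, -0.3, 8.5],
    [-27, -13, -4.2, 0, 0, -0.4, 8.5],
    [-33, -16, -4.2, 0, 0, -0.514, 8.5]
  ]
}}

```text
t: 0.72
tcp_pos: [0.3846, 0.3513, 0.2893]
tcp_rot: [-0.392, 3.117, 0.0]
contact_force: [0.7, -0.2, -0.3]
finger_gap: 0.0853
finger_force: 0.0
```

Run:
```python
from h import *
s=get_state();print(s['tcp_pos'],s['joint_positions']);inc([.515,.25,.29],-2.895+np.pi/2)
```

```text
[0.38463156 0.35131636 0.28932837] [ 6.06424759e-01  1.72605232e-01  1.54246265e+00  1.71868274e-04
  1.42628535e+00 -1.21447145e+00]
shift cm [-10.12 -13.04  -0.07]
az [np.float64(-6.28), np.float64(-3.138), np.float64(0.003)]
tilt [ 1.e-04  3.e-04 -1.e+00]
```

Call:
{"op": "play_rows", "data": {
  "increments": [
    [-4, -5, 0, 0, 0, 0, 8.5],
    [-8, -10, 0, 0, 0, 0, 8.5],
    [-10.1, -13, 0, 0, 0, 0, 8.5],
    [-10.1, -13, 0, 0, 0, 0, 8.5],
    [-10.1, -13, 0, 0, 0, 0, 8.5]
  ]
}}

```text
t: 1.35
tcp_pos: [0.5125, 0.2515, 0.2889]
tcp_rot: [0.385, -3.116, -0.001]
contact_force: [-1.1, -0.4, 0.5]
finger_gap: 0.085
finger_force: 0.0
```

Run:
```python
from h import *
s=get_state();print(s['tcp_pos'],s['joint_positions'],s['moment']);T=pose(s);w=get_image('wrist');cv2.imwrite('pics/w1.png',w);np.save('w1T.npy',T)
```

```text
[0.51248225 0.2514948  0.28889575] [ 3.33839775e-01  2.50791968e-01  1.44007463e+00  8.21156384e-04
  1.45219364e+00 -1.48296563e+00] [0.00256084 0.00740851 0.03167123]
```

View pics/w1.png

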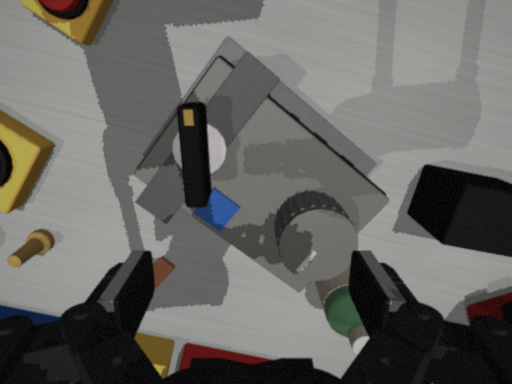

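Run:
```python
from h import *
T=np.load('w1T.npy');im=cv2.imread('pics/w1.png')
m=(im.max(2)<40);c=[x for x in largest(m,8) if x[2][150,195]][0] if m[150,195] else None
if c:
    r=cv2.minAreaRect(np.argwhere(c[2])[:,::-1].astype(np.float32));print(r,cv2.boxPoints(r))
    L=[]
    for y in range(112,198,4):
        xs=np.where(c[2][y])[0];L.append((xs.min(),y,xs.max()))
    L=np.array(L);f=np.polyfit(L[:,1],L[:,0],1);g=np.polyfit(L[:,1],L[:,2],1);print('left',f,'right',g)
a=ray('wrist',(179,104),.183,T);b=ray('wrist',(185,206),.183,T);a2=ray('wrist',(206,103),.183,T)
d=a-b;print(a,b,np.linalg.norm(d),'yaw',np.arctan2(d[1],d[0]),np.linalg.norm(a2-a))
n=np.array([d[1],-d[0],0])/np.linalg.norm(d)
if n@(a2-a)<0:n=-n
k=(a+b)/2+n*.008;print('knob',k)
cv=ray('wrist',(318,245),.171,T);print('cover',cv,np.linalg.norm((cv-k)[:2]))
e=ray('wrist',(278,245),.171,T);print(np.linalg.norm(e-cv))
h=cv2.HoughCircles(cv2.medianBlur(cv2.cvtColor(im,6),3),cv2.HOUGH_GRADIENT,1,20,param1=60,param2=12,minRadius=34,maxRadius=50)
print([x for x in h[0] if abs(x[0]-318)<25 and abs(x[1]-240)<25])
# clutch pad (white disc) centre
hs=im[:,:,:].min(2)>150
for q in largest(hs,6):print(q[0],q[1])
```

```text
((193.72586059570312, 154.6624298095703), (104.73316192626953, 29.425031661987305), 85.91438293457031) [[175.31976 103.47714]
 [204.67001 101.38071]
 [212.13196 205.84772]
 [182.78171 207.94415]]
left [9.06267645e-02 1.67316206e+02] right [5.81592321e-02 1.98225296e+02]
[0.46294609 0.1905266  0.183     ] [0.533012   0.20779097 0.183     ] 0.0721615530280347 yaw -2.900003425496939 0.017933902105502407
knob [0.49606508 0.20692646 0.183     ]
cover [0.54494233 0.31512947 0.171     ] 0.11873027495801365
0.031786409522152476
[array([321.5, 253.5,  45. ], dtype=float32), array([310.5, 231.5,  40.2], dtype=float32)]
[ 81.22998938 209.44375784] [   27   108   103   195 10357]
[263.16410004 313.10213133] [ 145  246  206  112 8117]
[414.33428799 233.70962609] [ 358  150  145  151 6285]
[325.05996925  70.15222963] [ 196   24  180   89 3902]
[418.29043789  61.71000894] [ 392   31   68   55 2238]
[ 78.21973094 100.6161435 ] [  40   79   64   42 1115]
```

The wrist view shows the knob bar from (192,103) (dot end) to (197,206), and the cover top centred at (318,245). Knob–cover distance comes out at 119 mm, which is consistent.

Run:
```python
from h import *
inc([.4965,.2065,.169],-2.90+np.pi/2)
```

```text
shift cm [ 2.62 -4.02 12.01]
az [np.float64(-6.278), np.float64(-3.136), np.float64(0.005)]
tilt [-1.2e-03  3.0e-04 -1.0e+00]
```

Call:
{"op": "play_rows", "data": {
  "increments": [
    [2.6, -4.0, 4, 0, 0, 0, 5],
    [2.6, -4.0, 8, 0, 0, 0, 5],
    [2.6, -4.0, 11, 0, 0, 0, 5],
    [2.6, -4.0, 12, 0, 0, 0, 5],
    [2.6, -4.0, 12, 0, 0, 0, 5]
  ]
}}

```text
t: 2.02
tcp_pos: [0.4972, 0.207, 0.1695]
tcp_rot: [0.388, -3.117, -0.0]
contact_force: [0.5, -0.8, 0.3]
finger_gap: 0.0501
finger_force: 0.0
```

Run:
```python
from h import *
s=get_state();print(s['tcp_pos'],s['contact_force'],s['moment'],s['finger_gap']);inc([.4965,.2065,.169],-2.90+np.pi/2)
```

```text
[0.49717538 0.20699415 0.16953597] [ 0.51729719 -0.78577322  0.33527778] [ 0.02910375 -0.00848118  0.09124062] 0.05009595474204769
shift cm [ 0.08 -0.03  0.05]
az [np.float64(-6.277), np.float64(-3.136), np.float64(0.006)]
tilt [-3.e-04  1.e-04 -1.e+00]
```

Call:
{"op": "play_rows", "data": {
  "increments": [
    [0, 0, 0, 0, 0, 0, 1],
    [0, 0, 0, 0, 0, 0, 1],
    [0, 0, 0, 0, 0, 0, 1],
    [0, 0, 0, 0, 0, 0, 1]
  ]
}}

```text
t: 2.52
tcp_pos: [0.4999, 0.2069, 0.1733]
tcp_rot: [-0.386, 3.11, 0.001]
contact_force: [-1.4, -0.9, 10.4]
finger_gap: 0.0153
finger_force: 62.1
```

Run:
```python
from h import *
s=get_state();print(s['tcp_pos'],s['contact_force'],s['moment'],s['finger_gap'],s['finger_force']);inc([.4965,.2065,.169],-2.90+np.pi/2)
```

```text
[0.4999152  0.20689224 0.17332878] [-1.38454416 -0.89968753 10.3782028 ] [-0.14970971  0.14103844  0.00171226] 0.01532515116268705 62.108889308874495
shift cm [0.34 0.05 0.43]
az [np.float64(-6.278), np.float64(-3.136), np.float64(0.005)]
tilt [ 0.0072  0.0017 -1.    ]
```

Call:
{"op": "play_rows", "data": {
  "increments": [
    [0, 0, -0.5, 0, 0, 0, 2.6],
    [0, 0, -0.5, 0, 0, 0, 2.6],
    [0, 0, -0.5, 0, 0, 0, 2.6],
    [0, 0, -0.5, 0, 0, 0, 2.6]
  ]
}}

```text
t: 3.02
tcp_pos: [0.4975, 0.2062, 0.1741]
tcp_rot: [0.386, -3.117, -0.0]
contact_force: [0.6, -0.7, -0.4]
finger_gap: 0.0258
finger_force: 0.0
```

Run:
```python
from h import *
s=get_state();print(s['tcp_pos'],s['contact_force'],s['moment'],s['finger_gap']);T=pose()
cv2.imwrite('pics/w2.png',get_image('wrist'))
```

```text
[0.49747637 0.20623491 0.1740741 ] [ 0.61439911 -0.67048316 -0.44058636] [-0.02512797  0.03372931 -0.08095545] 0.025758287822222295
```

View pics/w2.png

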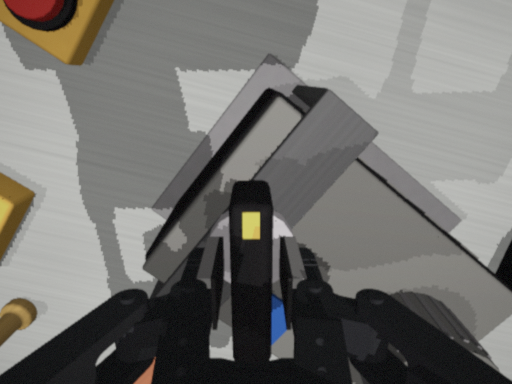

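Fingers straddle the bar evenly: bar at columns 231–272, dot at (251,225). Regrip 5 mm higher.

Call:
{"op": "play_rows", "data": {
  "increments": [
    [0, 0, 0, 0, 0, 0, 1],
    [0, 0, 0, 0, 0, 0, 1],
    [0, 0, 0, 0, 0, 0, 1]
  ]
}}

```text
t: 3.45
tcp_pos: [0.4976, 0.2062, 0.1743]
tcp_rot: [0.386, -3.118, -0.0]
contact_force: [-1.2, -0.9, -0.1]
finger_gap: 0.0152
finger_force: 60.4
```

Run:
```python
from h import *
s=get_state();print(s['tcp_pos'],s['contact_force'],s['moment'],s['finger_gap'],s['finger_force'],s['joint_positions'][5],s['joint_efforts'][5]);inc([.4965,.2065,.169],-2.90+np.pi/2)
```

```text
[0.49756295 0.20618576 0.17426296] [-1.15768567 -0.87606235 -0.14636526] [-0.01597138  0.03810546  0.00979054] 0.015220934193082908 60.373685359954834 -1.553375983013831 0.01178992388304323
shift cm [0.1  0.06 0.53]
az [np.float64(-6.279), np.float64(-3.137), np.float64(0.005)]
tilt [-3.e-04 -0.e+00 -1.e+00]
```

Call:
{"op": "play_rows", "data": {
  "increments": [
    [0, 0, 0, 0, 0, 0.1, 1],
    [0, 0, 0, 0, 0, 0.2, 1],
    [0, 0, 0, 0, 0, 0.3, 1],
    [0, 0, 0, 0, 0, 0.4, 1]
  ]
}}

```text
t: 3.95
tcp_pos: [0.4976, 0.2058, 0.1742]
tcp_rot: [-0.246, -3.132, 0.001]
contact_force: [0.0, -0.9, -0.3]
finger_gap: 0.0154
finger_force: 60.3
```

```bash
cat > k.py <<'E'
from h import *
s=get_state();T=pose(s);print(s['tcp_pos'],s['contact_force'],s['moment'],s['finger_gap'],s['joint_positions'][5],s['joint_efforts'][5],'turned',(1.3236+0-0)and None)
y=np.arctan2(T[1,1],T[0,1]);print('tooly yaw',y)
E
python3 k.py
```

```text
[0.49757158 0.20578268 0.174244  ] [ 0.01201626 -0.94884788 -0.34060986] [-0.21989016  0.00686508  0.0819387 ] 0.015406699743711852 -1.1502605200829796 -0.5892484076321125 turned None
tooly yaw 1.414073144387595
```

Call:
{"op": "play_rows", "data": {
  "increments": [
    [0, 0, 0, 0, 0, 0.04, 1],
    [0, 0, 0, 0, 0, 0.08, 1],
    [0, 0, 0, 0, 0, 0.1, 1],
    [0, 0, 0, 0, 0, 0.12, 1]
  ]
}}

```text
t: 4.45
tcp_pos: [0.4975, 0.2057, 0.1742]
tcp_rot: [-0.43, -3.112, 0.002]
contact_force: [-1.1, -2.6, -0.5]
finger_gap: 0.0149
finger_force: 60.3
```

```bash
python3 k.py
```

```text
[0.4975378  0.2057008  0.17424979] [-1.10468596 -2.62646316 -0.53524064] [-0.49189951  0.05868651  0.11122587] 0.014943073188931443 -1.0326473752200076 -0.0704990210942924 turned None
tooly yaw 1.2964319496328975
```

Call:
{"op": "play_rows", "data": {
  "increments": [
    [0, 0, 0, 0, 0, 0.04, 1],
    [0, 0, 0, 0, 0, 0.08, 1],
    [0, 0, 0, 0, 0, 0.1, 1],
    [0, 0, 0, 0, 0, 0.12, 1]
  ]
}}

```text
t: 4.95
tcp_pos: [0.4975, 0.2056, 0.1742]
tcp_rot: [-0.615, -3.081, 0.002]
contact_force: [-1.0, -4.4, -1.0]
finger_gap: 0.0154
finger_force: 60.3
```

```bash
python3 k.py
```

```text
[0.49749375 0.2056291  0.17423092] [-0.9639924  -4.43386369 -0.96408434] [-0.72277363  0.0698153   0.25806494] 0.015426721180652456 -0.9127097488116577 0.12071073520928621 turned None
tooly yaw 1.176608942511594
```

```bash
cat > k2.py <<'E'
from h import *
import sys
M=[]
for i in range(5):
    s=get_state();M.append(np.r_[s['moment'][2],s['joint_efforts'][5],s['contact_force']]);w=get_image('wrist')
T=pose();print(np.round(M,3),np.arctan2(T[1,1],T[0,1]))
cv2.imwrite(f'pics/{sys.argv[1]}.png',w)
E
python3 k2.py w3
```

```text
[[ 2.580e-01  1.210e-01 -9.640e-01 -4.434e+00 -9.640e-01]
 [ 2.020e-01  2.170e-01 -3.200e-02 -4.646e+00 -1.075e+00]
 [ 1.240e-01  1.800e-01  1.500e-01 -5.496e+00 -9.540e-01]
 [ 1.280e-01  1.330e-01 -3.030e-01 -4.519e+00  1.600e-01]
 [ 6.800e-02  1.190e-01 -1.850e-01 -5.803e+00 -3.000e-03]] 1.1771038606278332
```

View pics/w3.png

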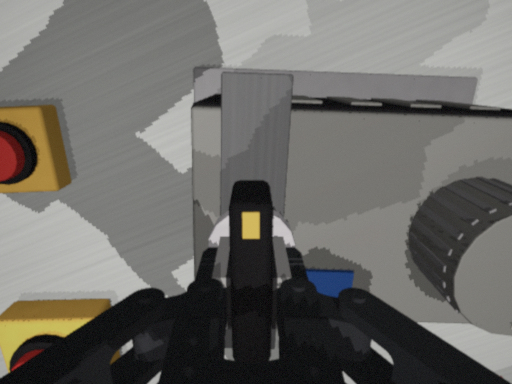

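No slip seen: the dot at (251,225) sits over the collar and no pointer shows beside the bar. Continue.

Call:
{"op": "play_rows", "data": {
  "increments": [
    [0, 0, 0, 0, 0, 0.03, 1],
    [0, 0, 0, 0, 0, 0.06, 1],
    [0, 0, 0, 0, 0, 0.09, 1],
    [0, 0, 0, 0, 0, 0.12, 1]
  ]
}}

```text
t: 5.7
tcp_pos: [0.4974, 0.2055, 0.1742]
tcp_rot: [-0.799, -3.038, 0.002]
contact_force: [-0.6, -6.6, 0.2]
finger_gap: 0.015
finger_force: 60.3
```

```bash
python3 k2.py w4
```

```text
[[ 0.278  0.06  -0.635 -6.607  0.199]
 [ 0.174  0.238 -0.149 -5.967  0.019]
 [ 0.103  0.182 -0.511 -5.8   -1.818]
 [ 0.107  0.114  0.262 -5.904 -0.229]
 [ 0.093  0.101 -0.357 -5.219 -0.475]] 1.0570673147812637
```

Call:
{"op": "play_rows", "data": {
  "increments": [
    [0, 0, 0, 0, 0, 0.03, 1],
    [0, 0, 0, 0, 0, 0.06, 1],
    [0, 0, 0, 0, 0, 0.09, 1],
    [0, 0, 0, 0, 0, 0.12, 1]
  ]
}}

```text
t: 6.45
tcp_pos: [0.4974, 0.2054, 0.1742]
tcp_rot: [-0.979, -2.985, 0.003]
contact_force: [-0.2, -5.5, -0.0]
finger_gap: 0.0152
finger_force: 60.3
```

```bash
python3 k2.py w5
```

```text
[[ 0.268  0.06  -0.192 -5.54  -0.046]
 [ 0.132  0.238 -0.82  -5.585  0.887]
 [ 0.077  0.182 -1.176 -6.186  0.482]
 [ 0.1    0.114 -1.188 -6.272  0.507]
 [ 0.112  0.101 -0.406 -6.271  0.304]] 0.9371047607179385
```

Still only screw friction (same pattern at rest). Turned ≈0.88.

Call:
{"op": "play_rows", "data": {
  "increments": [
    [0, 0, 0, 0, 0, 0.03, 1],
    [0, 0, 0, 0, 0, 0.06, 1],
    [0, 0, 0, 0, 0, 0.09, 1],
    [0, 0, 0, 0, 0, 0.12, 1]
  ]
}}

```text
t: 7.2
tcp_pos: [0.4973, 0.2053, 0.1743]
tcp_rot: [-1.157, -2.921, 0.003]
contact_force: [-0.0, -5.7, 0.3]
finger_gap: 0.0152
finger_force: 60.3
```

```bash
python3 k2.py w6
```

```text
[[ 2.550e-01  6.000e-02 -4.000e-03 -5.663e+00  3.000e-01]
 [ 1.390e-01  2.380e-01 -5.530e-01 -5.087e+00  4.990e-01]
 [ 1.130e-01  1.820e-01 -6.420e-01 -6.234e+00 -5.870e-01]
 [ 7.900e-02  1.130e-01 -3.470e-01 -7.468e+00 -6.780e-01]
 [ 8.900e-02  1.010e-01 -8.550e-01 -5.742e+00  1.200e-02]] 0.817145741406612
```

Run:
```python
from h import *
cv2.imwrite('pics/cmp.png',np.hstack([cv2.resize(cv2.imread(f'pics/{n}.png')[170:290,185:315],None,fx=3,fy=3,interpolation=2) for n in('w3','w6')]))
```

```text
(no output)
```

View pics/cmp.png

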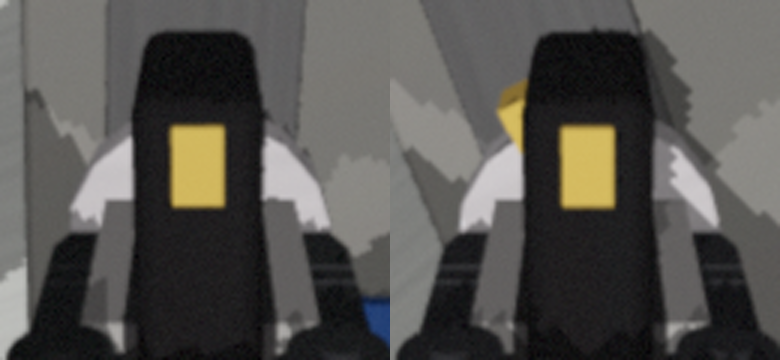

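The right crop (w6) shows the yellow pointer emerging left of the bar near px (223,202), so it has slipped. I'll measure the angle.

Run:
```python
from h import *
T=pose()
for n in('w3','w4','w5','w6'):
    im=cv2.imread(f'pics/{n}.png');hs=cv2.cvtColor(im,cv2.COLOR_BGR2HSV);m=(hs[...,0]>15)&(hs[...,0]<35)&(hs[...,1]>110)&(hs[...,2]>80);m[:170]=0;m[290:]=0;m[:,:195]=0;m[:,315:]=0
    print(n,[(np.round(q[0]),q[1]) for q in largest(m,3)])
ax=T[:3,3]; bx=-T[:3,:3][:,0] 
for p in [(221.5,208),(222,202),(229,198),(227,220),(225,207)]:
  for z in(.146,.142):
    v=T[:3,:3].T@(ray('wrist',p,z,T)-ax);print(p,z,np.round(v[:2]*1000,1),'slip',np.arctan2(-v[1],v[0]) )
print(T[:3,:3].T@(ray('wrist',(251,225),.183,T)-ax))
```

```text
w3 [(array([250., 225.]), array([241, 211,  19,  29, 523], dtype=int32))]
w4 [(array([250., 225.]), array([241, 211,  19,  29, 525], dtype=int32))]
w5 [(array([250., 225.]), array([241, 211,  19,  29, 527], dtype=int32)), (array([228., 202.]), array([227, 197,   4,  11,  28], dtype=int32))]
w6 [(array([250., 225.]), array([241, 211,  19,  29, 526], dtype=int32)), (array([226., 207.]), array([221, 197,  10,  24, 142], dtype=int32))]
(221.5, 208) 0.146 [ 19.3 -14.3] slip 0.6389507043467713
(221.5, 208) 0.142 [ 17.7 -14.7] slip 0.6920061808130379
(222, 202) 0.146 [ 22.4 -14. ] slip 0.5590621559846101
(222, 202) 0.142 [ 20.9 -14.4] slip 0.6019291659735918
(229, 198) 0.146 [ 24.4 -10.6] slip 0.4089468324079217
(229, 198) 0.142 [ 23.  -10.9] slip 0.4410478999494221
(227, 220) 0.146 [ 13.  -11.8] slip 0.7374998214587003
(227, 220) 0.142 [ 11.3 -12.1] slip 0.8207878018409035
(225, 207) 0.146 [ 19.8 -12.6] slip 0.5672654740590289
(225, 207) 0.142 [ 18.3 -13. ] slip 0.6164726637824781
[ 2.67367279e-02  2.54610431e-05 -8.73060239e-03]
```

Slip is somewhere between 0.3 and 0.5 (total turn 1.0, and the stop is at least 0.5 from the start). That is past the onset and under 0.6, so I stop here and release.

Call:
{"op": "play_rows", "data": {
  "increments": [
    [0, 0, 0, 0, 0, 0, 4],
    [0, 0, 0, 0, 0, 0, 5],
    [0, 0, -3, 0, 0, 0, 6],
    [0, 0, -7, 0, 0, 0, 8.5],
    [0, 0, -11, 0, 0, 0.1, 8.5]
  ]
}}

```text
t: 8.07
tcp_pos: [0.4977, 0.2071, 0.2857]
tcp_rot: [-1.304, -2.858, -0.003]
contact_force: [0.7, 0.5, -0.2]
finger_gap: 0.0848
finger_force: 0.0
```

Run:
```python
from h import *
print(ray('scene',(338.3,233.3),.171))
s=get_state();print(s['joint_positions'],s['tcp_pos']);inc([.546,.314,.27])
w=get_image('wrist');T=pose();cv2.imwrite('pics/w7.png',w)
h=cv2.HoughCircles(cv2.medianBlur(cv2.cvtColor(w,6),3),cv2.HOUGH_GRADIENT,1,20,param1=60,param2=12,minRadius=30,maxRadius=60)
p=proj('wrist',[.546,.314,.171],T);print(p)
for x in h[0]:
    if np.hypot(*(x[:2]-p))<25: print(x,ray('wrist',x[:2],.171,T))
```

```text
[0.54989973 0.3154273  0.171     ]
[ 0.26413452  0.20182191  1.51386957  0.00159735  1.42504677 -0.45050396] [0.49769083 0.20706452 0.28565039]
shift cm [ 4.91 10.65  1.59]
tilt [ 4.0e-04  1.7e-03 -1.0e+00]
[394.28005861 119.7323245 ]
[409.5 124.5  49.4] [0.55690315 0.31889847 0.171     ]
[387.5 120.5  46.2] [0.54270205 0.31044885 0.171     ]
```

Call:
{"op": "play_rows", "data": {
  "increments": [
    [2.5, 5, 0, 0, 0, 0.18, 8.5],
    [4.9, 10.7, 0, 0, 0, 0.36, 8.5],
    [4.9, 10.7, 0, 0, 0, 0.54, 8.5],
    [4.9, 10.7, 0, 0, 0, 0.72, 8.5],
    [4.9, 10.7, 0, 0, 0, 0.9, 8.5]
  ]
}}

```text
t: 8.75
tcp_pos: [0.5461, 0.3146, 0.2841]
tcp_rot: [-2.419, -2.002, -0.001]
contact_force: [0.2, -0.3, -0.6]
finger_gap: 0.0847
finger_force: 0.0
```

Call:
{"op": "play_rows", "data": {
  "increments": [
    [0, 0, 0, 0, 0, 0.18, 8.5],
    [0, 0, 0, 0, 0, 0.36, 8.5],
    [0, 0, 0, 0, 0, 0.54, 8.5],
    [0, 0, 0, 0, 0, 0.72, 8.5],
    [0, 0, 0, 0, 0, 0.9, 8.5]
  ]
}}

```text
t: 9.38
tcp_pos: [0.5461, 0.3143, 0.2843]
tcp_rot: [-3.049, -0.75, -0.001]
contact_force: [0.1, -0.4, 0.7]
finger_gap: 0.0847
finger_force: 0.0
```

Call:
{"op": "play_rows", "data": {
  "increments": [
    [0, 0, 0, 0, 0, 0.15, 8.5],
    [0, 0, 0, 0, 0, 0.3, 8.5],
    [0, 0, 0, 0, 0, 0.3, 8.5]
  ]
}}

```text
t: 9.75
tcp_pos: [0.5461, 0.3141, 0.2843]
tcp_rot: [-3.126, -0.298, -0.0]
contact_force: [-0.1, -0.1, 0.5]
finger_gap: 0.0853
finger_force: 0.0
```

Run:
```python
from h import *
s=get_state();print(s['joint_positions'],s['tcp_pos']);inc([.547,.3145,.150])
w=get_image('wrist');T=pose();cv2.imwrite('pics/w8.png',w)
h=cv2.HoughCircles(cv2.medianBlur(cv2.cvtColor(w,6),3),cv2.HOUGH_GRADIENT,1,20,param1=60,param2=12,minRadius=40,maxRadius=65)
p=proj('wrist',[.547,.3145,.171],T);print(p)
for x in h[0]:
    if np.hypot(*(x[:2]-p))<25: print(x,ray('wrist',x[:2],.171,T))
```

```text
[4.11036992e-01 3.43264219e-01 1.31739833e+00 1.08068205e-03
 1.48031908e+00 1.79170520e+00] [0.54609516 0.31413732 0.28431622]
shift cm [ 0.09 -0.   13.43]
tilt [ 1.0e-04  1.2e-03 -1.0e+00]
[251.95303793 187.98605355]
[247.5 200.5  63.3] [0.53672303 0.31590413 0.171     ]
[236.5 172.5  61.1] [0.55649465 0.3277912  0.171     ]
[256.5 167.5  55.5] [0.5629321  0.31422296 0.171     ]
[227.5 190.5  41.1] [0.54164908 0.3319054  0.171     ]
```

View pics/w8.png

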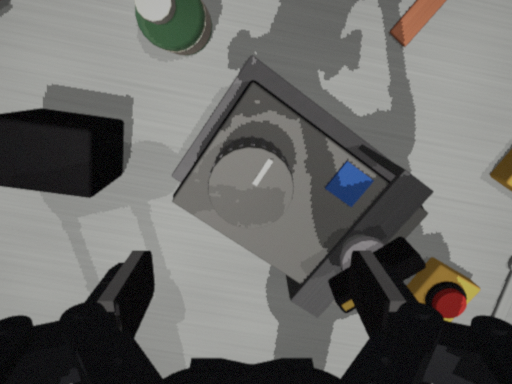

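The cover's top is centred at (250,187), as predicted at (252,188), and the fingers clear the knob. Descend and grip.

Call:
{"op": "play_rows", "data": {
  "increments": [
    [0.1, 0, 4, 0, 0, 0, 8.5],
    [0.1, 0, 8, 0, 0, 0, 8.5],
    [0.1, 0, 11.5, 0, 0, 0, 8.5],
    [0.1, 0, 13.4, 0, 0, 0, 8.5],
    [0.1, 0, 13.4, 0, 0, 0, 8.5]
  ]
}}

```text
t: 10.42
tcp_pos: [0.546, 0.3134, 0.1486]
tcp_rot: [3.127, 0.297, -0.006]
contact_force: [0.7, -0.7, 0.2]
finger_gap: 0.0846
finger_force: 0.0
```

Call:
{"op": "play_rows", "data": {
  "increments": [
    [0, 0, 0, 0, 0, 0, 6],
    [0, 0, 0, 0, 0, 0, 5.5],
    [0, 0, 0, 0, 0, 0, 5.5]
  ]
}}

```text
t: 10.8
tcp_pos: [0.5479, 0.3147, 0.1524]
tcp_rot: [-3.125, -0.295, -0.005]
contact_force: [-0.8, 1.5, 5.8]
finger_gap: 0.063
finger_force: 66.4
```

```bash
python3 k.py
```

```text
[0.5479442  0.31474482 0.15237992] [-0.78900248  1.48779806  5.84159853] [0.49467502 0.15497543 0.01815825] 0.06299106565191263 1.7929064400973789 0.01372601866023615 turned None
tooly yaw -1.3827739244239816
```

Call:
{"op": "play_rows", "data": {
  "increments": [
    [0.1, 0.0, -0.35, 0, 0, 0, 5.5],
    [0.1, 0.0, -0.4, 0, 0, -0.15, 5.5],
    [0.1, 0.0, -0.45, 0, 0, -0.3, 5.5],
    [0.1, 0.0, -0.5, 0, 0, -0.45, 5.5],
    [0.1, 0, -0.55, 0, 0, -0.6, 5.5]
  ]
}}

```text
t: 11.42
tcp_pos: [0.5477, 0.3154, 0.1555]
tcp_rot: [-2.895, -1.211, -0.0]
contact_force: [-1.4, 6.2, -2.2]
finger_gap: 0.0629
finger_force: 69.5
```

```bash
python3 k.py
```

```text
[0.54771248 0.31538612 0.1555478 ] [-1.42072668  6.20444508 -2.24871134] [ 0.95456793  0.16144392 -0.10628826] 0.06285833202539218 1.1880393085443377 0.8886469155550003 turned None
tooly yaw -0.7785228128562633
```

Call:
{"op": "play_rows", "data": {
  "increments": [
    [0, 0, -0.05, 0, 0, -0.15, 5.5],
    [0, 0, -0.1, 0, 0, -0.3, 5.5],
    [0, 0, -0.14, 0, 0, -0.45, 5.5],
    [0, 0, -0.19, 0, 0, -0.6, 5.5],
    [0, 0, -0.24, 0, 0, -0.75, 5.5]
  ]
}}

```text
t: 12.05
tcp_pos: [0.547, 0.3158, 0.1578]
tcp_rot: [-2.25, -2.186, -0.001]
contact_force: [-2.2, 7.0, -1.6]
finger_gap: 0.0633
finger_force: 69.5
```

```bash
python3 k.py
```

```text
[0.54696015 0.31581443 0.15783925] [-2.23931804  6.95397116 -1.60031147] [ 1.12534799  0.36387076 -0.11849827] 0.06326265965922534 0.4380891488454592 0.8753951266407967 turned None
tooly yaw -0.028613346724613208
```

Call:
{"op": "play_rows", "data": {
  "increments": [
    [0, 0, -0.05, 0, 0, -0.15, 5.5],
    [0, 0, -0.1, 0, 0, -0.3, 5.5],
    [0, 0, -0.14, 0, 0, -0.45, 5.5],
    [0, 0, -0.19, 0, 0, -0.6, 5.5],
    [0, 0, -0.24, 0, 0, -0.75, 5.5]
  ]
}}

```text
t: 12.68
tcp_pos: [0.5463, 0.3156, 0.1601]
tcp_rot: [-1.292, -2.858, -0.002]
contact_force: [-4.0, 5.8, -0.0]
finger_gap: 0.0625
finger_force: 69.5
```

```bash
python3 k.py
```

```text
[0.54625271 0.3155804  0.16005911] [-3.9938952   5.78406627 -0.00747867] [ 1.01727729  0.54644597 -0.11158079] 0.06249096095724742 -0.31195808000326475 0.8838452026247978 turned None
tooly yaw 0.7215294388045546
```

Call:
{"op": "play_rows", "data": {
  "increments": [
    [0, 0, -0.05, 0, 0, -0.15, 5.5],
    [0, 0, -0.1, 0, 0, -0.3, 5.5],
    [0, 0, -0.14, 0, 0, -0.45, 5.5],
    [0, 0, -0.19, 0, 0, -0.6, 5.5],
    [0, 0, -0.24, 0, 0, -0.75, 5.5]
  ]
}}

```text
t: 13.3
tcp_pos: [0.5459, 0.3149, 0.1623]
tcp_rot: [-0.155, -3.133, -0.002]
contact_force: [-3.5, 3.0, -1.8]
finger_gap: 0.063
finger_force: 69.5
```

Call:
{"op": "play_rows", "data": {
  "increments": [
    [0, 0, -0.05, 0, 0, -0.15, 5.5],
    [0, 0, -0.1, 0, 0, -0.3, 5.5],
    [0, 0, -0.14, 0, 0, -0.45, 5.5],
    [0, 0, -0.2, 0, 0, -0.6, 5.5],
    [0, 0, -0.25, 0, 0, -0.6, 5.5]
  ]
}}

```text
t: 13.92
tcp_pos: [0.546, 0.3139, 0.1644]
tcp_rot: [0.768, -3.041, -0.001]
contact_force: [-4.8, 3.9, -3.7]
finger_gap: 0.0634
finger_force: 69.2
```

```bash
python3 k.py
```

```text
[0.54595454 0.31389686 0.16439106] [-4.81336177  3.87048121 -3.66658506] [0.4772359  0.6788346  0.03795089] 0.06341179365051537 -1.6555381618105434 -0.2695804461836815 turned None
tooly yaw 2.065508115774584
```

Call:
{"op": "play_rows", "data": {
  "increments": [
    [0, 0, -0.2, 0, 0, 0, 5.5],
    [0, 0, -0.5, 0, 0, 0, 5.5],
    [0, 0, -0.8, 0, 0, 0, 5.5],
    [0, 0, -0.8, 0, 0, 0, 5.5]
  ]
}}

```text
t: 14.42
tcp_pos: [0.5462, 0.314, 0.1728]
tcp_rot: [0.766, -3.042, -0.001]
contact_force: [-3.9, 2.3, -1.4]
finger_gap: 0.063
finger_force: 69.3
```

```bash
python3 k.py
```

```text
[0.54624274 0.31403153 0.17282667] [-3.87116204  2.28150564 -1.35544261] [0.5188786  0.76161066 0.03715904] 0.06297849244392362 -1.6544162133665872 0.022555385367013514 turned None
tooly yaw 2.0643442798411
```

Free of the thread. Lift and locate the tray.

Call:
{"op": "play_rows", "data": {
  "increments": [
    [0, 0, -3, 0, 0, 0, 5.5],
    [0, 0, -7, 0, 0, 0, 5.5],
    [0, 0, -11, 0, 0, 0, 5.5],
    [0, 0, -11, 0, 0, 0.15, 5.5]
  ]
}}

```text
t: 14.92
tcp_pos: [0.5507, 0.3136, 0.2881]
tcp_rot: [-0.528, 3.087, -0.0]
contact_force: [-0.1, 0.8, -1.6]
finger_gap: 0.0634
finger_force: 69.5
```

Run:
```python
from h import *
s=get_state();print(s['joint_positions'],s['contact_force'])
t=cv2.imread('pics/top0.png');hs=cv2.cvtColor(t,cv2.COLOR_BGR2HSV)
c=t[197,422];print('tray col',c,t[210,350])
m=(np.abs(t.astype(int)-c).max(2)<14);m[:160]=0;m[240:]=0;m[:,:380]=0;m[:,470:]=0
q=largest(m)[0];r=cv2.minAreaRect(np.argwhere(q[2])[:,::-1].astype(np.float32));print(q[0],q[1]);
for p in cv2.boxPoints(r):print(p,ray('top',p,.134))
print(ray('top',r[0],.134))
for p in[(158,91),(193,109),(165,137),(128,119)]:print(ray('scene',p,.14))
inc([.506,-.311,.27],0)
```

```text
[ 0.40924186  0.34322304  1.30827247 -0.00243602  1.48081557 -1.50026907] [-0.09867098  0.80990875 -1.5806407 ]
tray col [170 164 160] [123 128 124]
[421.50648022 196.98362892] [ 391  170   63   55 2932]
[390.36542 173.08188] [ 0.5695939  -0.23894054  0.134     ]
[446.52716 165.8352 ] [ 0.58565094 -0.37907891  0.134     ]
[453.57733 220.4739 ] [ 0.44910715 -0.38050697  0.134     ]
[397.4156  227.72058] [ 0.43348486 -0.24451969  0.134     ]
[ 0.50843596 -0.31079833  0.134     ]
[ 0.44397251 -0.37806686  0.14      ]
[ 0.43631108 -0.23857745  0.14      ]
[ 0.56515784 -0.22526047  0.14      ]
[ 0.58088017 -0.36083887  0.14      ]
shift cm [ 25.   -57.42   1.68]
az [np.float64(-1.232), np.float64(1.91), np.float64(5.051)]
tilt [ 0.0095  0.0015 -1.    ]
```

Call:
{"op": "play_rows", "data": {
  "increments": [
    [2, -4.6, 0, 0, 0, 0.15, 5.5],
    [4.4, -10, 0, 0, 0, 0.3, 5.5],
    [6.8, -15.6, 0, 0, 0, 0.5, 5.5],
    [9.2, -21.2, 0, 0, 0, 0.7, 5.5],
    [11.6, -26.8, 0, 0, 0, 0.9, 5.5]
  ]
}}

```text
t: 15.55
tcp_pos: [0.5298, 0.0193, 0.2839]
tcp_rot: [0.815, 3.032, -0.003]
contact_force: [1.2, -0.7, -1.2]
finger_gap: 0.0631
finger_force: 69.5
```

Run:
```python
from h import *
print(get_state()['joint_positions']);inc([.508,-.309,.27],0.02)
```

```text
[-0.09319773  0.18884679  1.53507714 -0.00251047  1.41600959 -1.13840511]
shift cm [-14.57 -29.5    1.47]
az [np.float64(-2.116), np.float64(1.026), np.float64(4.167)]
tilt [ 0.0014 -0.0026 -1.    ]
```

Call:
{"op": "play_rows", "data": {
  "increments": [
    [-2.4, -4.9, 0, 0, 0, 0.18, 5.5],
    [-4.9, -9.9, 0, 0, 0, 0.36, 5.5],
    [-7.4, -14.9, 0, 0, 0, 0.54, 5.5],
    [-9.8, -19.9, 0, 0, 0, 0.72, 5.5],
    [-12.2, -24.7, 0.5, 0, 0, 0.9, 5.5]
  ]
}}

```text
t: 16.18
tcp_pos: [0.5135, -0.2559, 0.2792]
tcp_rot: [2.053, 2.375, -0.003]
contact_force: [0.5, 0.4, -0.9]
finger_gap: 0.0629
finger_force: 69.5
```

Run:
```python
from h import *
s=get_state();print(s['joint_positions'],s['tcp_pos']);inc([.508,-.309,.27],0.02)
```

```text
[-0.58225872  0.25764787  1.45435503 -0.00225029  1.42726542 -0.72702232] [ 0.51353779 -0.25594906  0.27915315]
shift cm [-5.17 -1.32  0.93]
az [np.float64(-3.017), np.float64(0.125), np.float64(3.267)]
tilt [ 7.0e-04 -3.1e-03 -1.0e+00]
```

Call:
{"op": "play_rows", "data": {
  "increments": [
    [-2.5, -0.7, 0.5, 0, 0, 0.12, 5.5],
    [-5.2, -1.3, 0.9, 0, 0, 0.12, 5.5],
    [-5.2, -1.3, 0.9, 0, 0, 0.12, 5.5],
    [-5.2, -1.3, 0.9, 0, 0, 0.12, 5.5]
  ]
}}

```text
t: 16.68
tcp_pos: [0.5089, -0.3061, 0.2696]
tcp_rot: [-2.184, -2.257, 0.001]
contact_force: [-0.2, 1.4, -0.4]
finger_gap: 0.0629
finger_force: 69.5
```

Run:
```python
from h import *
s=get_state();print(s['tcp_pos'],s['contact_force'][2]);w=get_image('wrist');T=pose(s);cv2.imwrite('pics/w9.png',w);np.save('w9T.npy',T)
print(T[:3,:3].round(2),[proj('wrist',[.508+a,-.309+b,.134],T).round() for a in(-.07,.07) for b in(-.075,.075)])
print(proj('wrist',T[:3,3]-[0,0,.027],T))
```

```text
[ 0.50888699 -0.30610573  0.26956303] -0.3960625524422655
[[-0.03  1.   -0.  ]
 [ 1.    0.03 -0.  ]
 [-0.   -0.   -1.  ]] [array([168., 265.]), array([159.,  85.]), array([328., 270.]), array([349.,  92.])]
[252.20661477 244.79553182]
```

View pics/w9.png

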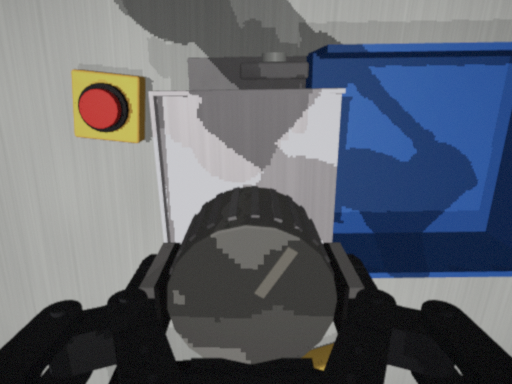

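Wrist view: the tray's back lip runs (153,93)–(346,90), the left lip (152,93)–(163,240), and the open right edge (339,97)–(333,240). The bin is to the right, as expected.

Run:
```python
from h import *
T=np.load('w9T.npy')
for p,z in[((152,93),.144),((346,90),.144),((339,97),.134),((333,240),.134),((163,240),.144)]:print(p,ray('wrist',p,z,T))
```

```text
(152, 93) [ 0.43530953 -0.23924164  0.144     ]
(346, 90) [ 0.57318437 -0.23271733  0.144     ]
(339, 97) [ 0.57124227 -0.23807748  0.134     ]
(333, 240) [ 0.5791651  -0.35515599  0.134     ]
(163, 240) [ 0.43775052 -0.35488172  0.144     ]
```

Call:
{"op": "play_rows", "data": {
  "increments": [
    [-0.4, -0.1, 3, 0, 0, 0, 5.5],
    [-0.4, -0.1, 6, 0, 0, 0, 5.5],
    [-0.4, -0.1, 9, 0, 0, 0, 5.5],
    [-0.4, -0.1, 10.2, 0, 0, 0, 5.5],
    [-0.4, -0.1, 10.2, 0, 0, 0, 5.5]
  ]
}}

```text
t: 17.35
tcp_pos: [0.5083, -0.3094, 0.1674]
tcp_rot: [-2.181, -2.259, 0.0]
contact_force: [0.3, -0.2, 0.1]
finger_gap: 0.0632
finger_force: 69.4
```

```bash
python3 k.py
```

```text
[ 0.50833989 -0.30940914  0.16736847] [ 0.26537755 -0.22008522  0.09117273] [-0.04134111 -0.01610035 -0.03998448] 0.06315795558188167 -0.6987395828144057 0.003032030799658969 turned None
tooly yaw 0.03512881151397132
```

Call:
{"op": "play_rows", "data": {
  "increments": [
    [0, 0, 0.2, 0, 0, 0, 5.5],
    [0, 0, 0.4, 0, 0, 0, 5.5],
    [0, 0, 0.5, 0, 0, 0, 5.5]
  ]
}}

```text
t: 17.73
tcp_pos: [0.5085, -0.3102, 0.1631]
tcp_rot: [2.182, 2.259, 0.0]
contact_force: [-0.3, 0.7, -1.0]
finger_gap: 0.0632
finger_force: 69.4
```

```bash
python3 k.py
```

```text
[ 0.50852742 -0.31024224  0.16307828] [-0.30250139  0.6543353  -1.03743114] [-0.0200524  -0.01016538  0.01965097] 0.06321434037338924 -0.698990106833982 0.000463465548818931 turned None
tooly yaw 0.034372226159877645
```

Call:
{"op": "play_rows", "data": {
  "increments": [
    [0, 0, 0.1, 0, 0, 0, 5.5],
    [0, 0, 0.15, 0, 0, 0, 5.5],
    [0, 0, 0.15, 0, 0, 0, 5.5]
  ]
}}

```text
t: 18.1
tcp_pos: [0.5084, -0.3102, 0.1615]
tcp_rot: [2.182, 2.259, 0.0]
contact_force: [-0.6, -0.8, 2.1]
finger_gap: 0.0631
finger_force: 69.8
```

Call:
{"op": "play_rows", "data": {
  "increments": [
    [0, 0, 0.05, 0, 0, 0, 5.5],
    [0, 0, 0.1, 0, 0, 0, 5.5],
    [0, 0, 0.1, 0, 0, 0, 5.5]
  ]
}}

```text
t: 18.48
tcp_pos: [0.5084, -0.3102, 0.1614]
tcp_rot: [2.182, 2.259, -0.0]
contact_force: [-1.8, -0.1, 7.3]
finger_gap: 0.0631
finger_force: 70.4
```

Contact with the tray. Ease off the press, open, and rise.

Call:
{"op": "play_rows", "data": {
  "increments": [
    [0, 0, -0.1, 0, 0, 0, 5.8],
    [0, 0, -0.1, 0, 0, 0, 6.8],
    [0, 0, -0.1, 0, 0, 0, 8.5],
    [0, 0, -0.1, 0, 0, 0, 8.5]
  ]
}}

```text
t: 18.98
tcp_pos: [0.5083, -0.31, 0.1607]
tcp_rot: [-2.183, -2.259, -0.0]
contact_force: [0.4, 0.3, 1.0]
finger_gap: 0.0846
finger_force: 0.0
```

Call:
{"op": "play_rows", "data": {
  "increments": [
    [0, 0, -1.5, 0, 0, 0, 8.5],
    [0, 0, -4, 0, 0, 0, 8.5],
    [0, 0, -8, 0, 0, 0, 8.5],
    [0, 0, -12, 0, 0, 0, 8.5],
    [0, 0, -12, 0, 0, 0, 6]
  ]
}}

```text
t: 19.6
tcp_pos: [0.51, -0.3113, 0.2861]
tcp_rot: [2.176, 2.253, 0.002]
contact_force: [-0.2, -0.4, -0.2]
finger_gap: 0.0693
finger_force: 0.0
```

Run:
```python
from h import *
s=get_state();print(s['tcp_pos'],s['contact_force']);T=pose(s);w=get_image('wrist');sc=get_image('scene')
t0=cv2.imread('pics/scene0.png');tp=get_image('top')
cv2.imwrite('pics/chk.png',np.hstack([cv2.resize(w,(400,300)),cv2.resize(sc[60:240,90:330],(400,300))]))
cv2.imwrite('pics/top2.png',tp)
# button from first top/scene: red blob
for n in('top','scene'):
    im=cv2.imread(f'pics/{n}0.png');hs=cv2.cvtColor(im,cv2.COLOR_BGR2HSV);m=((hs[...,0]<8)|(hs[...,0]>172))&(hs[...,1]>170)&(hs[...,2]>70)
    p0=(308,173) if n=='top' else (210,194)
    for q in largest(m,12):
        if np.hypot(*(q[0]-p0))<15:print(n,q[0],q[1],[ray(n,q[0],z) for z in(.03,.05,.07)])
inc([.592,-.045,.2])
```

```text
[ 0.51004396 -0.31133031  0.28610325] [-0.16339337 -0.3795891  -0.17519291]
top [308.5952381  171.56845238] [298 162  22  20 336] [array([ 0.6029844 , -0.04934325,  0.03      ]), array([ 0.59801873, -0.04677299,  0.05      ]), array([ 0.59305305, -0.04420273,  0.07      ])]
scene [209.81684982 194.35897436] [200 186  21  17 273] [array([ 0.5855818 , -0.05568363,  0.03      ]), array([ 0.59421999, -0.04527717,  0.05      ]), array([ 0.60285819, -0.03487072,  0.07      ])]
shift cm [26.16  9.32  8.08]
tilt [-7.e-04  7.e-04 -1.e+00]
```

View pics/chk.png

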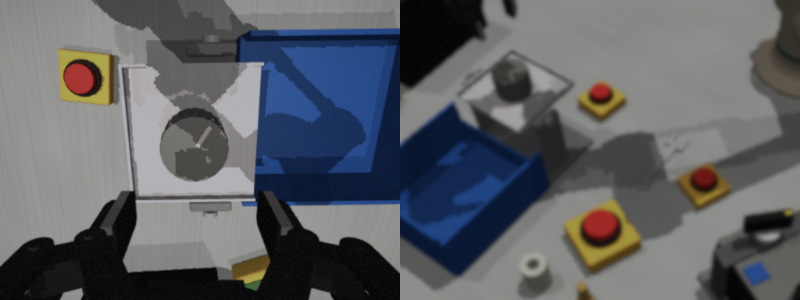

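The cover stands upright in the tray's middle, at left-pane px (195,145). The large button triangulates to about (0.596,-0.046,0.053).

Call:
{"op": "play_rows", "data": {
  "increments": [
    [5, 1.8, 0, 0, 0, 0, 0],
    [10, 3.6, 0, 0, 0, 0, 0],
    [15.2, 5.5, 0, 0, 0, 0, 0],
    [20.6, 7.5, 2, 0, 0, 0, 0],
    [25.2, 9.2, 4, 0, 0, 0, 0]
  ]
}}

```text
t: 20.38
tcp_pos: [0.5913, -0.0528, 0.2393]
tcp_rot: [-2.181, -2.259, 0.001]
contact_force: [-0.1, 0.1, -0.3]
finger_gap: -0.0001
finger_force: 0.0
```

Run:
```python
from h import *
s=get_state();print(s['tcp_pos'],s['joint_positions'],s['finger_gap']);inc([.596,-.046,.09]);T=pose(s)
w=get_image('wrist');hs=cv2.cvtColor(w,cv2.COLOR_BGR2HSV);m=((hs[...,0]<8)|(hs[...,0]>172))&(hs[...,1]>150)&(hs[...,2]>60)
for q in largest(m,2):print(q[0],q[1],ray('wrist',q[0],.053,T))
```

```text
[ 0.59130365 -0.0528497   0.23925126] [-2.06475272e-01  3.10073266e-01  1.47790697e+00  2.85113273e-04
  1.35577933e+00 -2.41534395e-01] -0.00014818169349761567
shift cm [ 0.66  0.52 14.92]
tilt [-2.1e-03  7.0e-04 -1.0e+00]
[256.47265761 158.23685127] [ 227  128   60   61 2871] [ 0.59488637 -0.0445405   0.053     ]
[44.81142857 68.212     ] [  21   45   49   47 1750] [0.4082696  0.02870127 0.053     ]
```

Call:
{"op": "play_rows", "data": {
  "increments": [
    [0.8, 0.4, 5, 0, 0, 0, 0],
    [0.8, 0.4, 10, 0, 0, 0, 0],
    [0.8, 0.4, 14, 0, 0, 0, 0],
    [0.8, 0.4, 15.8, 0, 0, 0, 0],
    [0.8, 0.4, 15.8, 0, 0, 0, 0]
  ]
}}

```text
t: 21.05
tcp_pos: [0.5935, -0.0467, 0.0807]
tcp_rot: [-2.18, -2.256, 0.005]
contact_force: [0.4, 0.4, 0.4]
finger_gap: -0.0003
finger_force: 0.0
```

Call:
{"op": "play_rows", "data": {
  "increments": [
    [0, 0, 0.2, 0, 0, 0, 0],
    [0, 0, 0.4, 0, 0, 0, 0],
    [0, 0, 0.6, 0, 0, 0, 0],
    [0, 0, 0.8, 0, 0, 0, 0]
  ]
}}

```text
t: 21.55
tcp_pos: [0.5957, -0.047, 0.0766]
tcp_rot: [2.182, 2.259, 0.001]
contact_force: [-1.8, 0.9, 7.1]
finger_gap: 0.0001
finger_force: 3.8
```

Call:
{"op": "play_rows", "data": {
  "increments": [
    [0, 0, 0.25, 0, 0, 0, 0],
    [0, 0, 0.5, 0, 0, 0, 0],
    [0, 0, 0.75, 0, 0, 0, 0],
    [0, 0, 1.0, 0, 0, 0, 0],
    [0, 0, 1.2, 0, 0, 0, 0]
  ]
}}

```text
t: 22.18
tcp_pos: [0.5958, -0.047, 0.0678]
tcp_rot: [2.181, 2.258, 0.002]
contact_force: [-8.7, 1.6, 34.6]
finger_gap: 0.0002
finger_force: 17.2
```

Call:
{"op": "play_rows", "data": {
  "increments": [
    [0, 0, 0.2, 0, 0, 0, 0],
    [0, 0, 0.3, 0, 0, 0, 0],
    [0, 0, 0.3, 0, 0, 0, 0]
  ]
}}

```text
t: 22.55
tcp_pos: [0.5959, -0.047, 0.0678]
tcp_rot: [2.179, 2.257, 0.004]
contact_force: [-11.1, 1.2, 40.0]
finger_gap: -0.0
finger_force: 20.5
```

Run:
```python
from h import *
s=get_state();print(s['tcp_pos'],s['contact_force']);sc=get_image('scene');tp=get_image('top')
cv2.imwrite('pics/tip.png',np.hstack([cv2.resize(tp[80:240,340:480],(350,400)),cv2.resize(sc[60:240,50:250],(440,400))]))
```

```text
[ 0.59588049 -0.04702243  0.0677623 ] [-11.13777645   1.16267554  39.95152062]
```

View pics/tip.png

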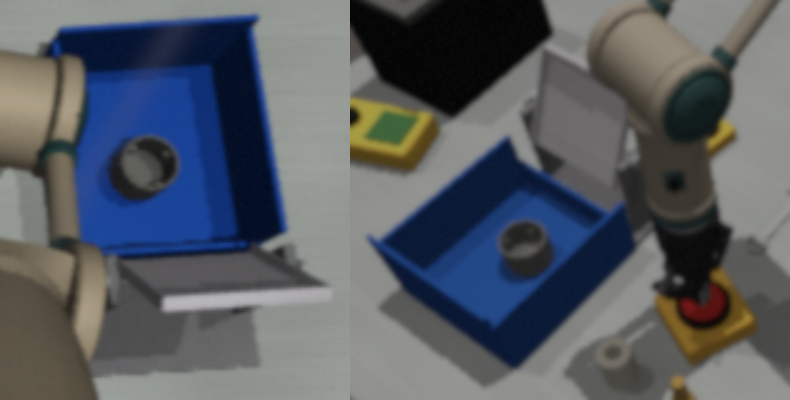

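The cover lies in the bin (left pane (145,165)) and the tray is fully tipped. Release the button.

Call:
{"op": "play_rows", "data": {
  "increments": [
    [0, 0, -0.6, 0, 0, 0, 0],
    [0, 0, -1.2, 0, 0, 0, 0],
    [0, 0, -1.8, 0, 0, 0, 0],
    [0, 0, -2.6, 0, 0, 0, 0],
    [0, 0, -4.5, 0, 0, 0, 0]
  ]
}}

```text
t: 23.28
tcp_pos: [0.5944, -0.0467, 0.1039]
tcp_rot: [-2.181, -2.257, 0.003]
contact_force: [0.5, 0.2, 0.6]
finger_gap: -0.0003
finger_force: 0.0
```

Call:
{"op": "play_rows", "data": {
  "increments": [
    [0, 0, -4, 0, 0, 0, 0],
    [0, 0, -8, 0, 0, 0, 0],
    [0, 0, -12, 0, 0, 0, 0],
    [0, 0, -12, 0, 0, 0, 0],
    [0, 0, -12, 0, 0, 0, 0]
  ]
}}

```text
t: 23.9
tcp_pos: [0.5947, -0.0468, 0.224]
tcp_rot: [-2.182, -2.258, 0.002]
contact_force: [-0.7, 0.3, -0.0]
finger_gap: 0.0002
finger_force: 0.0
```

Run:
```python
from h import *
s=get_state();print(s['t'],s['tcp_pos'],s['contact_force']);cv2.imwrite('pics/end.png',get_image('scene'))
```

```text
23.9 [ 0.59474104 -0.04676217  0.22397375] [-0.70918865  0.26084091 -0.042511  ]
```

View pics/end.png

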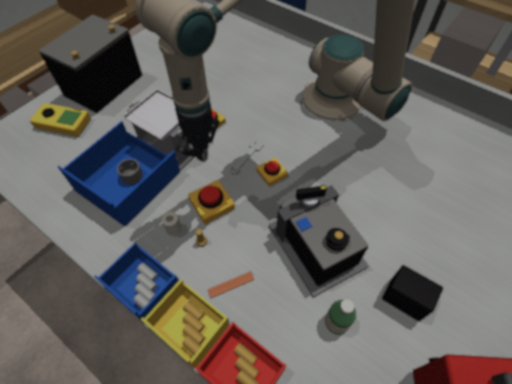

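The cover is in the bin at (130,170), the tray is level again, the button is up at (210,194), and the bystanders are where they were.

```bash
python3 -c "from rig import *;print(finish_job())"
```

```text
the job is handed in; nothing more can be done
None
```

Job handed in at about 24 s: the cover was unscrewed, stood in the tray and tipped into the bin, and the button is up; but I saw the clutch slip late, at roughly 0.3–0.5 rad (past the ideal 0.1–0.3, under the 0.6 limit), and the button press peaked at about 40 N on the fingertips.

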